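# Fit the mouthpiece to the tin whistle on the turntable

## Robot

A 6-joint arm with a two-finger parallel gripper is mounted at the origin on the work surface. World frame = base frame: x ahead of the robot, y to its left, z up, the work surface at z = 0. Lengths are in mm, angles in rad, forces in N, time in s.
With the tool pointing down it reaches from about 275 to 1000 mm from the base axis. Payload 8.4 kg.
Tool frame: the origin (TCP) lies at the very end of the fingers, on their centre line; the grasp point (between the pads) lies 19 mm behind it; z points along the fingers, y is the line along which they close (so a half turn about z gives the same grasp; the last joint's range is limited). The gripper opens to 85 mm and grips with 20 to 120 N. Pads are 22 mm wide; open, the fingers measure 114 mm over their backs; the gripper's body (76 mm by 85 mm) begins 54 mm behind the grasp point. The pads swing forward as they close: fully open they stand 13 mm farther back than shut.
Start: joints at [1.211, 0.353, 1.633, -0, 1.155, -0.002], TCP at [218.883, 585.421, 231.281] pointing down, gripper open.
Joint ranges: [-2.63, 2.63], [-0.92, 2.1], [0.06, 2.66], [-1.3, 4.44], [0, 2.69], [-3.02, 3.02]. Speed limits (rad/s): [2.22, 2.22, 2.79, 3.14, 3.14, 3.14].

## Interface

Orientations are given as a unit quaternion [x, y, z, w].
In Python, from cell import arm gives the robot as it stands. The module is installed in compiled form; this text tells all that it offers.
- The arm moves only by the tool play_rows, never from a script. Its argument "rows" is a list of rows, each a list of 3 entries, a list of its own where there are three numbers: the shift along the tool's x, y, z in cm, then the turn, a rotation vector about the tool's x, y, z in rad, then the closure in counts, from 0 (fully open) to 255 (shut). A call has 1 to 8 rows; each row shifts and turns the commanded pose from where the row before left it, along the tool's axes as they then stand; what a row does not reach is not made up. A row lasts 1/12 s, in which the tool goes at most 41.7 mm and 7.16 degrees, less where a joint would pass 70% of its speed; a pose out of reach is approached as far as the arm can. A call with a gripper value outside its range is refused whole. The fingers move at their own pace and stop on an object; "force" is the grip in N (left out, the last holds). Time passes only in rows, so rows that do not move let the fingers close. It gives the time, the measured TCP pose, the force, the opening and the grip force at its end, in the units of the state.
- arm.read_state(): the state, without advancing time (a new reading comes with each control period).
- arm.read_camera(name): name is "scene" or "top" or "wrist"; returns (picture, depth): 480x640x3 uint8, blue, green, red; 480x640 float32, mm along the optical axis (not along the pixel's ray), 0 where there is no reading.
- arm.get_calibration(name): a dict with "fx", "fy", "cx", "cy" (pixels), "T" (4x4, takes a point from camera to world coordinates). Camera axes: x right, y up, looking along -z (the intrinsics and any distortion apply to the point x, -y, -z); pixel columns grow to the right and rows downward; lengths in mm; the calibration is good to about 2 mm. A picture is of the moment at which its call begins: read the wrist's pose just before it. get_calibration takes no time and is no camera call; for the wrist camera it gives the pose at the moment of the call.
- arm.hand_in(): hands the job in; it is judged then, once.
The state is a dict: "t": time; "q": joint angles; "qvel": joint speeds; "effort": joint torques, N m; "position": TCP position; "tcp_rot": TCP orientation; "contact_force": force on the tool from outside, world axes, zero at the start; "wrist_torque": the same for the moment, N m; "opening": opening from 0.0 (shut) to 1.0 (fully open); "grip_force": force on a finger pad.
Only numpy, scipy, OpenCV 4.12 (cv2) and the standard library are available. Lean on these libraries where they do the work, as an engineer would, in place of code of your own. Each camera call takes 0.05 s, during which the arm holds its last target. There are 200 camera calls.

## Task

The tin whistle leaning in its stand on the turntable has lost its green mouthpiece, which stands upright on the glass. Slide the mouthpiece onto the end of the tube and turn it by feel, without forcing it, until the notch in its rim finds the brass tongue (the window then lines up with the finger holes); press it fully home on the brass ferrule and let go. Leave the rest of the display as it stands.

Things in the scene. Friction and masses are not known exactly. Their poses are not given: they have to be found in the camera images.
- mouthpiece: Loose green plastic whistle mouthpiece, 105 mm long, about 40 g, standing on its open socket end on the glass, left or right of the turntable. Origin: centre of the socket's rim (its lower end as it stands); z runs along its axis to the beak, +x out through window and notch. The socket is 20 mm in bore and 38 mm deep. The beak, 20 mm by 16 mm, is its last 25 mm.
- grip_place (a point): On the mouthpiece's axis, 62 mm above its rim: a good height to grip. The mouthpiece is round, 27 mm in diameter, from its rim to 80 mm up. Same axes as the mouthpiece.
- notch (a point): Middle of the one notch in the mouthpiece's rim, on the window side (+x), 12 mm off the axis, 4 mm above the rim. The notch is 8 mm deep, cut right through the wall, and about 9 mm wide. Same axes as the mouthpiece. The dark window is straight above it, 71 mm up.
- ferrule_top (a point): Point on the tin tube's axis, level with the top of the brass ferrule (27 mm in diameter) on which the mouthpiece's rim must sit. Its axes stay with the stand: z up along the tube to its open end, 30 degrees off vertical; x to the upper side of the leaning tube; y level. A brass tongue, 6 mm wide and 6 mm high, stands on the ferrule's edge 9 to 13 mm off the axis.
- tube_end (a point): Centre of the tube's open end, 32 mm beyond ferrule_top; same axes. The tube is 18 mm in diameter (1 mm of play all round in the socket), its last 4 mm tapering to 13.6. It turns stiffly on its dowel (0.15 N m): tongue and finger holes, in one line, point up to 52 degrees either side of x. This angle is not reported: see or feel it. The notch drops on within 6 to 9 degrees.
- turntable: Brass-edged oak turntable, 230 mm in diameter, top 30 mm above the glass, switched off and held still by its gearing. Origin: centre of its underside, on the glass. On it a dark wood foot (top 44 mm above the glass) holds the whistle, whose lower end is 60 mm from the centre on the +x side and which leans over to the -x side, roughly towards the robot.
- tumbler: Loose cut crystal tumbler, 84 mm in diameter, 95 mm high. Origin: centre of its underside. Stands on the other side of the turntable from the mouthpiece. Leave alone.
- basket: Loose white porcelain latticed basket, 150 mm in diameter, 82 mm high, beyond the turntable. Origin: centre of its underside. Leave alone.
- currach: Loose bog oak carving of a currach on a pale wood stand, 180 mm long (along its x, bow at +x), 66 mm wide, 90 mm high at the bow. Origin: centre of the underside of its stand. Leave alone.
- cross: Loose silver-plated Celtic cross on a stepped black base 70 mm by 80 mm, 183 mm high, arms 96 mm across along its y. Origin: centre of its underside. Leave alone.
- mug: Loose blue mug, 82 mm in diameter, 92 mm high, handle towards its +y. Origin: centre of its underside. Leave alone.
- ring_box: Loose dark red ring box, 60 mm by 60 mm, 45 mm high. Origin: centre of its underside. Leave alone.
There are look-alikes about, which are no part of the job. There is more than one size of the turntable; the job needs the largest.

How it is judged:
By the outcome, as a careful person would: the job done as asked, in the order asked, and still so for the second after the job is handed in, with the robot touching nothing.
It also fails if it takes over 69 s, if anything falls off the work surface, if the arm or the gripper's body presses on something with over 40 N, if the wrist force passes 120 N, or if a joint passes its speed limit or range.

## Working session

There is one attempt and no reset: what is moved stays moved. The work goes in short steps, Python scripts to look and compute and a tool call to move; the robot and the scene stay as the last step left them, time stands still between calls to the robot, and variables do not carry over. Pictures are saved under pics/ and viewed, at most 11 in all, crops included, and the job is handed in when it is done.

Besides the shell and the picture viewer there is one more tool, called as name(argument=value, ...), one argument or row to a line, values as JSON. play_rows: Moves the arm, as the interface text tells. Its arguments: {"type":"object","properties":{"rows":{"type":"array","items":{"type":"array"}},"force":{"type":"number"}},"required":["rows"]}

```bash
mkdir -p pics; cat > h.py <<'E'
import numpy as np, cv2
from cell import arm
from scipy.spatial.transform import Rotation as R
def snap(n):
    s=arm.read_state(); c=arm.get_calibration(n); p,d=arm.read_camera(n); return s,c,p,d
def pts(c,d):
    v,u=np.mgrid[0:480,0:640]; k=None
    X=np.stack([(u-c['cx'])/c['fx']*d,-(v-c['cy'])/c['fy']*d,-d],-1)
    T=np.array(c['T']); return X@T[:3,:3].T+T[:3,3]
E
python3 - <<'E'
from h import *
for n in ("scene","top"):
    s,c,p,d=snap(n); print({k:(v if k!='T' else np.round(v,3).tolist()) for k,v in c.items()})
    cv2.imwrite(f'pics/{n}0.png',p); np.savez(f'{n}0.npz',p=p,d=d,T=c['T'],P=pts(c,d)); print((d>0).mean())
print(s)
E
```

```text
{'fx': 599.3082166949381, 'fy': 599.3082166949381, 'cx': 312.4347311407969, 'cy': 248.96783709719284, 'T': [[0.476, -0.688, 0.548, 1216.163], [0.879, 0.385, -0.281, -364.685], [-0.018, 0.615, 0.788, 1181.14], [0.0, 0.0, 0.0, 1.0]]}
0.99623046875
{'fx': 481.79204732146087, 'fy': 481.79204732146087, 'cx': 316.37011060822846, 'cy': 239.84750185202233, 'T': [[0.01, 0.988, -0.153, 325.313], [-1.0, 0.013, 0.022, -5.069], [0.024, 0.153, 0.988, 1264.081], [0.0, 0.0, 0.0, 1.0]]}
0.9957356770833333
{'t': 0.05, 'q': array([ 1.21060272e+00,  3.53640180e-01,  1.63412086e+00, -6.64579341e-06,
        1.15519534e+00, -2.40866561e-03]), 'qvel': array([-9.73405946e-04, -2.63322973e-03, -1.31854898e-04,  1.26568611e-03,
       -8.24352074e-06,  1.38307335e-03]), 'effort': array([ 1.48315779e-03, -6.06893492e+01, -3.43171299e+01,  7.06013816e-05,
        3.83979175e-03,  2.02805563e-05]), 'position': array([218.71790775, 584.98288253, 230.57233373]), 'tcp_rot': array([ 1.77938466e-01,  9.84041380e-01, -6.71237645e-04, -1.19957547e-04]), 'contact_force': array([ 0.47191478,  1.23221278, -0.96110966]), 'wrist_torque': array([-0.01255082, -0.04900354, -0.00244109]), 'grip_force': 0.0, 'opening': 0.999105821715762}
```

View pics/scene0.png

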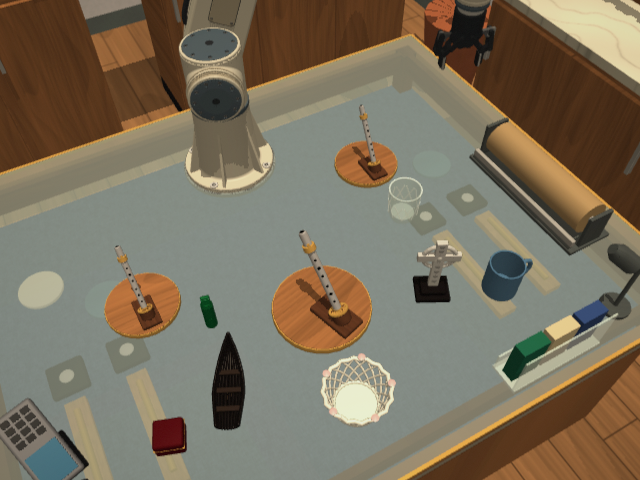

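View pics/top0.png

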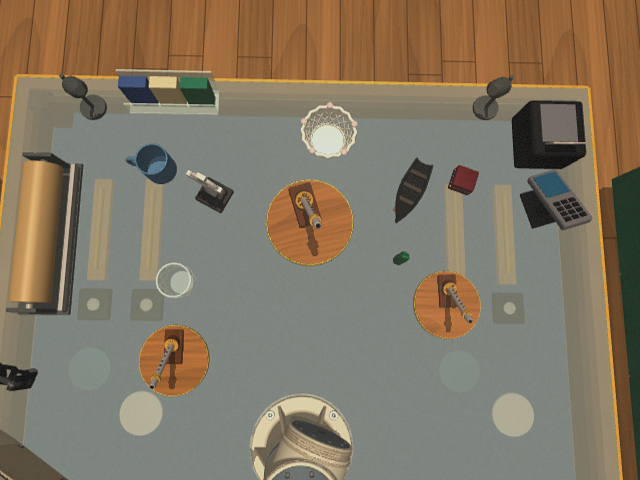

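Candidates in the scene view: the mouthpiece is the small green piece at (208,312), top (401,258). The only other green thing is the box in the rack at (526,355). Of the turntables at (322,307), (143,305) and (366,163), the largest is (322,307), top (310,222).

```bash
python3 - <<'E'
from h import *
S=np.load('scene0.npz');T=np.load('top0.npz')
def green(p):
    h=cv2.cvtColor(p,cv2.COLOR_BGR2HSV); return (h[...,0]>50)&(h[...,0]<90)&(h[...,1]>120)
for D,(u0,u1,v0,v1) in ((S,(190,230,285,340)),(T,(385,420,245,275))):
    m=green(D['p'])[v0:v1,u0:u1]; P=D['P'][v0:v1,u0:u1][m]; print(m.sum(),P.min(0),P.max(0),P.mean(0)); 
    hi=P[P[:,2]>95]; print('hi',hi.mean(0) if len(hi) else None)
    mid=P[(P[:,2]>15)&(P[:,2]<75)]; print('mid',mid.mean(0),mid.min(0),mid.max(0))
# turntable & tube
for D,(u0,u1,v0,v1) in ((S,(265,380,225,355)),(T,(260,360,175,270))):
    P=D['P'][v0:v1,u0:u1].reshape(-1,3)
    tt=P[(P[:,2]>26)&(P[:,2]<34)]; print('tt',len(tt),tt.min(0),tt.max(0),cv2.minEnclosingCircle(tt[:,:2].astype(np.float32)))
    t=P[(P[:,2]>65)]; print('n',len(t),'maxz',t[:,2].max())
    for z in range(65,300,12):
        q=t[(t[:,2]>=z)&(t[:,2]<z+12)]
        if len(q): print(z,len(q),q.mean(0).round(1))
cv2.imwrite('pics/c1.png',np.hstack([cv2.resize(S['p'][225:345,255:375],(400,400),interpolation=3-1),cv2.resize(S['p'][270:350,170:250],(400,400),interpolation=2)]))
E
```

```text
344 [ 463.68576657 -364.68506346   -2.03480824] [1216.16329795 -237.1178277  1181.13992714] [ 481.02443    -250.16281275   63.59328811]
hi [ 485.9412722  -250.49412943  122.9304496 ]
mid [ 481.20155888 -250.10454071   45.3049895 ] [ 471.91245321 -261.58421913   15.61143227] [ 486.61241405 -237.1178277    74.82962501]
31 [ 463.30717425 -255.764129     86.13586931] [ 480.10707737 -240.33350119  109.19704166] [ 470.03977083 -247.77907796  101.43111215]
hi [ 468.36648475 -247.34272279  103.79950404]<stdin>:8: RuntimeWarning: Mean of empty slice.
  ret = um.true_divide(
Traceback (most recent call last):
ValueError: zero-size array to reduction operation minimum which has no identity
```

```bash
python3 - <<'E'
from h import *
S=np.load('scene0.npz');T=np.load('top0.npz')
for D,(u0,u1,v0,v1) in ((S,(265,380,225,355)),(T,(260,360,175,270))):
    P=D['P'][v0:v1,u0:u1].reshape(-1,3)
    tt=P[(P[:,2]>26)&(P[:,2]<34)]; print('tt',len(tt),tt.min(0),tt.max(0),cv2.minEnclosingCircle(tt[:,:2].astype(np.float32)))
    t=P[(P[:,2]>65)&(P[:,2]<400)]; print('n',len(t),'maxz',t[:,2].max())
    for z in range(65,300,12):
        q=t[(t[:,2]>=z)&(t[:,2]<z+12)]
        if len(q): print(z,len(q),q.mean(0).round(1))
# colours of brass near tube end
cv2.imwrite('pics/c1.png',np.hstack([cv2.resize(S['p'][225:345,255:375],(400,400),interpolation=2),cv2.resize(S['p'][270:350,170:250],(400,400),interpolation=2)]))
E
```

```text
tt 4635 [ 452.05658447 -127.55170195   26.00061539] [681.73439405  99.71000207  33.99794154] ((566.7876586914062, -14.391678810119629), 115.4504623413086)
n 948 maxz 252.2413716087924
65 171 [626.7   1.6  71.2]
77 64 [632.6  -1.3  81.4]
89 53 [605.4  -4.2  95.2]
101 41 [598.6  -7.  107.3]
113 50 [592.2  -8.2 118.7]
125 43 [585.  -10.3 131.7]
137 46 [579.2 -12.5 143.1]
149 50 [572.3 -14.6 155.3]
161 43 [566.6 -16.2 167.4]
173 53 [559.7 -19.2 178.8]
185 54 [552.9 -20.8 191.1]
197 44 [546.4 -22.9 203. ]
209 66 [540.1 -26.7 216.4]
221 84 [535.3 -25.9 226.4]
233 52 [524.9 -29.2 239.9]
245 34 [520.6 -29.2 247.4]
tt 4285 [ 453.24087996 -128.57094102   26.00491639] [679.49671572  98.50655544  33.99986211] ((565.5861206054688, -14.338064193725586), 114.30438995361328)
n 413 maxz 252.96825966577092
65 119 [621.6   2.2  71.1]
77 23 [620.8   3.   80.2]
89 12 [ 6.065e+02 -6.000e-01  9.410e+01]
101 12 [599.4  -1.9 105.5]
113 15 [592.5  -4.6 118.3]
125 15 [584.9  -7.3 132. ]
137 10 [578.4  -9.7 143.9]
149 15 [573.4 -10.7 154.7]
161 13 [565.8 -13.1 167.3]
173 14 [560.5 -16.  177.9]
185 15 [553.7 -17.2 189.9]
197 6 [547.  -17.8 199.5]
209 34 [533.9 -21.7 216.8]
221 43 [536.2 -24.  225.3]
233 31 [520.2 -27.8 240.9]
245 36 [518.  -29.7 247.6]
```

View pics/c1.png

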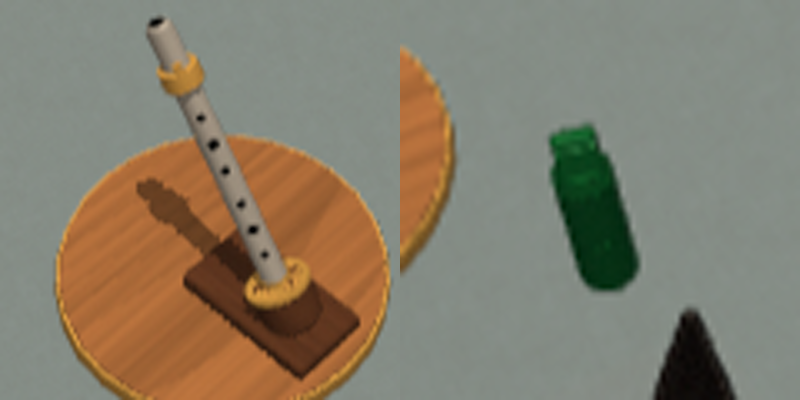

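The crop confirms both: the green mouthpiece stands alone, and the large turntable's whistle has its tube end at about crop (157,22), with the ferrule and tongue at (180,72). The holes run nearly down the middle. First I lift and carry the hand towards the mouthpiece to look from near.

play_rows(
  rows=[
    [[-2,-2.7,-2],[0,0,0],0],
    [[-2,-2.7,-2],[0,0,0],0],
    [[-2.4,-3.1,-1],[0,0,0],0],
    [[-2.4,-3.1,-1],[0,0,0],0],
    [[-2.4,-3.2,-1],[0,0,0],0],
    [[-2.4,-3.2,-1],[0,0,0],0],
    [[-2.4,-3.2,-1],[0,0,0],0],
    [[-2.4,-3.2,-1],[0,0,0],0],
  ],
)

```text
t: 0.77
position: [305.6, 290.5, 331.5]
tcp_rot: [0.178, 0.984, -0.0, -0.0]
contact_force: [1.2, -0.2, 1.5]
opening: 1.0
grip_force: 0.0
```

play_rows(
  rows=[
    [[-2.4,-3.3,0],[0,0,0],0],
    [[-2.4,-3.3,0],[0,0,0],0],
    [[-2.4,-3.3,0],[0,0,0],0],
    [[-2.4,-3.3,0],[0,0,0],0],
    [[-2.4,-3.3,0],[0,0,0],0],
    [[-2.4,-3.3,0],[0,0,0],0],
    [[-2.4,-3.3,0],[0,0,0],0],
    [[-2.4,-3.3,0],[0,0,0],0],
  ],
)

```text
t: 1.43
position: [392.9, -24.2, 331.4]
tcp_rot: [0.178, 0.984, 0.0, 0.0]
contact_force: [1.1, -0.1, 0.3]
opening: 1.0
grip_force: 0.0
```

```bash
python3 - <<'E'
from h import *
s=arm.read_state(); c=arm.get_calibration('wrist'); T=np.array(c['T'])
Rt=R.from_quat(s['tcp_rot']).as_matrix()
print(s['t'],s['position'],s['q']); print(Rt.round(3)); print(c['fx'],c['cx'],c['cy'])
print('cam in tool', Rt.T@(T[:3,3]-s['position'])); print((Rt.T@T[:3,:3]).round(3))
E
```

```text
1.4333 [392.94195957 -24.15333799 331.36526167] [-6.52939049e-02 -1.21839260e-01  1.95309947e+00  1.10597200e-04
  1.30985326e+00 -1.27821022e+00]
[[-0.937  0.35   0.   ]
 [ 0.35   0.937  0.   ]
 [-0.     0.    -1.   ]]
334.36317433797853 323.835819090967 239.9658264912726
cam in tool [  81.26447483   -0.32744373 -142.07423748]
[[ 0.     0.949  0.316]
 [ 1.    -0.    -0.   ]
 [ 0.     0.316 -0.949]]
```

play_rows(
  rows=[
    [[0,0,-0.3],[0,0,0.124],0],
    [[0,0,-0.3],[0,0,0.124],0],
    [[0,0,-0.3],[0,0,0.124],0],
    [[0,0,-0.3],[0,0,0.124],0],
    [[0,0,-0.3],[0,0,0.124],0],
    [[0,0,-0.3],[0,0,0.124],0],
    [[0,0,-0.3],[0,0,0.124],0],
    [[0,0,-0.3],[0,0,0.124],0],
  ],
)

```text
t: 2.1
position: [392.9, -22.1, 355.1]
tcp_rot: [0.627, 0.779, -0.0, -0.0]
contact_force: [-0.3, -0.0, -0.2]
opening: 0.998
grip_force: 0.0
```

play_rows(
  rows=[
    [[0,0,0],[0,0,0.124],0],
    [[0,0,0],[0,0,0.124],0],
    [[0,0,0],[0,0,0.124],0],
    [[0,0,0],[0,0,0.124],0],
    [[0,0,0],[0,0,0.124],0],
    [[0,0,0],[0,0,0.124],0],
    [[0,0,0],[0,0,0.124],0],
    [[0,0,0],[0,0,0.124],0],
  ],
)

```text
t: 2.77
position: [392.9, -22.1, 355.0]
tcp_rot: [0.922, 0.387, -0.0, -0.0]
contact_force: [0.2, 0.0, 0.1]
opening: 0.997
grip_force: 0.0
```

play_rows(
  rows=[
    [[0,0,0],[0,0,0.124],0],
    [[0,0,0],[0,0,0.124],0],
    [[0,0,0],[0,0,0.124],0],
    [[0,0,0],[0,0,0.124],0],
    [[3.5,1,0],[0,0,0],0],
    [[3.5,1,0],[0,0,0],0],
    [[3.5,1,0],[0,0,0],0],
    [[3.5,1.5,0],[0,0,0],0],
  ],
)

```text
t: 3.43
position: [541.5, -22.6, 355.0]
tcp_rot: [0.988, 0.152, -0.0, -0.0]
contact_force: [-0.8, -0.5, -0.0]
opening: 0.999
grip_force: 0.0
```

play_rows(
  rows=[
    [[0,0,0],[0,0,0],0],
    [[0,0,0],[0,0,0],0],
  ],
)

```text
t: 3.6
position: [541.2, -23.2, 353.8]
tcp_rot: [0.988, 0.151, -0.001, -0.0]
contact_force: [-0.4, 0.2, 0.4]
opening: 0.998
grip_force: 0.0
```

```bash
python3 - <<'E'
from h import *
s,c,p,d=snap('wrist'); np.savez('w1.npz',p=p,d=d,P=pts(c,d),T=c['T']); cv2.imwrite('pics/w1.png',p)
print(s['position'],s['q'],s['t'],(d>0).mean()); print(R.from_quat(s['tcp_rot']).as_matrix().round(3))
E
```

```text
[541.17788712 -23.21266775 353.81731513] [-4.56037154e-02  1.26326098e-01  1.65616907e+00 -5.18011539e-05
  1.36164935e+00  1.22137265e+00] 3.6 0.9959993489583333
[[ 0.954  0.299 -0.003]
 [ 0.299 -0.954  0.   ]
 [-0.002 -0.001 -1.   ]]
```

View pics/w1.png

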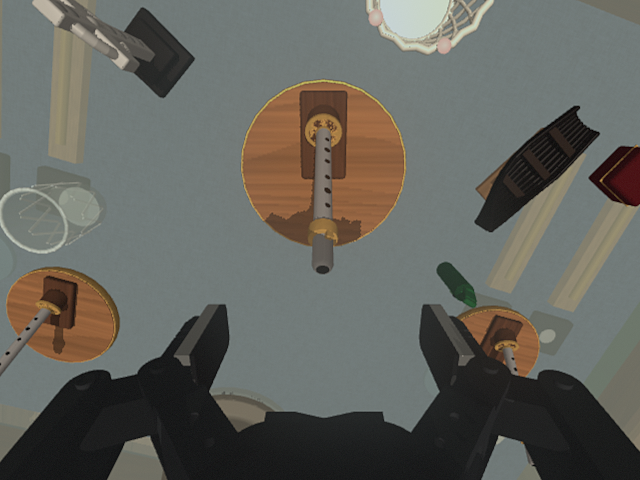

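The wrist view shows the large turntable's tube running from (322,130) to its open end (322,268), with holes right of its axis at about (327,150)-(328,205). The mouthpiece is at (455,283). Next I fit the tube's axis and the hole angle.

```bash
cat > fit.py <<'E'
from h import *
from scipy.optimize import least_squares
def fit(P):
    def f(p):
        a=np.array([p[2],p[3],1]);a/=np.linalg.norm(a); w=P-np.array([p[0],p[1],170]); return np.linalg.norm(np.cross(w,a),axis=1)-9
    r=least_squares(f,[565,-17,-.55,-.17],loss='soft_l1',f_scale=1)
    p=r.x;a=np.array([p[2],p[3],1]);a/=np.linalg.norm(a); return np.array([p[0],p[1],170]),a,np.abs(r.fun).mean()
E
python3 - <<'E'
from fit import *
for n in ('w1','scene0'):
    D=np.load(n+'.npz');P=D['P'];p=D['p']
    ax=np.array([-.477,-.15,.866]); w=P-np.array([565,-16,170]); r=np.linalg.norm(np.cross(w,ax),axis=-1)
    m=(r<14)&(P[...,2]>85)&(P[...,2]<205)
    c,a,e=fit(P[m]); print(n,m.sum(),c,a,e,'tilt',np.degrees(np.arccos(a[2])),'az',np.degrees(np.arctan2(-a[1],-a[0])))
    h=a-0; az=np.array([-a[0],-a[1],0]);az/=np.linalg.norm(az); X=az-a*(az@a);X/=np.linalg.norm(X); Y=np.cross(a,X)
    w=P-c; s=w@a; r=np.linalg.norm(np.cross(w,a),axis=-1); ang=np.degrees(np.arctan2(w@Y,w@X))
    g=p.max(-1); dark=(r<13)&(g<70)&(P[...,2]>85)&(P[...,2]<210)
    k,l,st,ce=cv2.connectedComponentsWithStats(dark.astype(np.uint8))
    for i in range(1,k): print(ce[i].round(1),st[i,4],'ang',ang[l==i].mean().round(1),'s',s[l==i].mean().round(1))
    big=(r<30)&(s>20)&(s<150)
    for q in range(20,110,3):
        z=big&(s>=q)&(s<q+3)
        hsv=cv2.cvtColor(p,cv2.COLOR_BGR2HSV); z2=z
        if z2.any(): print(q,z2.sum(),'r95',np.percentile(r[z2],90).round(1),'sat',hsv[...,1][z2].mean().round(0), 'ang>10.5', np.round(ang[z2&(r>10.5)&(r<15)].mean() if (z2&(r>10.5)&(r<15)).any() else 0))
E
```

```text
w1 1420 [556.7338896  -16.98974805 170.        ] [-0.47700618 -0.1492561   0.86613378] 0.33367563054393307 tilt 29.98757900668715 az 17.3749960620315
[327. 139.] 7 ang -31.4 s -90.6
[327.  149.5] 14 ang -30.7 s -69.5
[327.2 160.8] 12 ang -31.7 s -48.7
[314.  174.5] 2 ang 86.6 s -34.9
[327.2 176.6] 13 ang -29.8 s -21.3
[327.4 190.1] 21 ang -31.5 s -0.8
[327.4 204.8] 11 ang -30.3 s 20.2
20 43 r95 9.7 sat 51.0 ang>10.5 -14.0
23 45 r95 9.3 sat 36.0 ang>10.5 0
26 38 r95 9.4 sat 35.0 ang>10.5 0
29 37 r95 9.6 sat 35.0 ang>10.5 0
32 49 r95 9.5 sat 33.0 ang>10.5 0
35 27 r95 9.6 sat 30.0 ang>10.5 0
41 46 r95 13.8 sat 124.0 ang>10.5 2.0
44 72 r95 13.9 sat 141.0 ang>10.5 -3.0
47 74 r95 13.7 sat 139.0 ang>10.5 -4.0
50 73 r95 13.9 sat 139.0 ang>10.5 1.0
53 197 r95 13.6 sat 138.0 ang>10.5 4.0
56 85 r95 13.1 sat 100.0 ang>10.5 -11.0
59 78 r95 13.3 sat 87.0 ang>10.5 -27.0
62 60 r95 9.4 sat 37.0 ang>10.5 -32.0
65 53 r95 9.6 sat 30.0 ang>10.5 0
68 59 r95 9.6 sat 30.0 ang>10.5 4.0
71 59 r95 9.4 sat 30.0 ang>10.5 0
74 59 r95 9.3 sat 29.0 ang>10.5 0
77 61 r95 9.4 sat 28.0 ang>10.5 0
80 58 r95 9.2 sat 27.0
[... 690 characters left out ...]
0
38 6 r95 10.6 sat 104.0 ang>10.5 -47.0
41 9 r95 13.1 sat 161.0 ang>10.5 -35.0
44 17 r95 15.9 sat 170.0 ang>10.5 -28.0
47 13 r95 15.9 sat 170.0 ang>10.5 -19.0
50 15 r95 14.9 sat 170.0 ang>10.5 -35.0
53 31 r95 15.2 sat 155.0 ang>10.5 -49.0
56 20 r95 14.9 sat 138.0 ang>10.5 -21.0
59 14 r95 13.7 sat 102.0 ang>10.5 -30.0
62 13 r95 11.5 sat 51.0 ang>10.5 -24.0
65 14 r95 10.3 sat 48.0 ang>10.5 6.0
68 12 r95 10.4 sat 45.0 ang>10.5 -26.0
71 10 r95 11.1 sat 46.0 ang>10.5 -21.0
74 10 r95 11.4 sat 48.0 ang>10.5 -27.0
77 10 r95 10.6 sat 48.0 ang>10.5 -45.0
80 15 r95 11.8 sat 48.0 ang>10.5 -31.0
83 15 r95 11.1 sat 47.0 ang>10.5 -27.0
86 19 r95 9.2 sat 40.0 ang>10.5 -26.0
89 3 r95 5.2 sat 36.0 ang>10.5 0
```

```bash
python3 - <<'E'
from h import *
w=np.load('w1.npz')['p'][255:315,425:485]; s=np.load('scene0.npz')['p'][285:335,183:233]; t=np.load('top0.npz')['p'][243:273,386:416]
f=lambda i:np.clip(cv2.resize(i,(260,260),interpolation=2).astype(float)*1.8,0,255).astype(np.uint8)
cv2.imwrite('pics/c2.png',np.hstack([f(w),f(s),f(t)]))
E
```

```text
(no output)
```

View pics/c2.png

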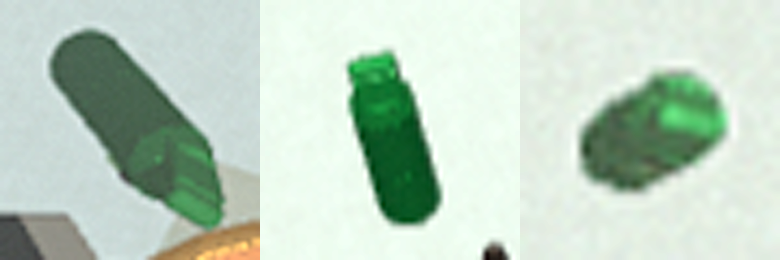

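The window faces neither view from the +x side, so it must face the robot. I go above the mouthpiece with the camera on the robot side.

play_rows(
  rows=[
    [[-2.65,2.8,0],[0,0,0],0],
    [[-2.65,2.8,0],[0,0,0],0],
    [[-2.65,2.8,0],[0,0,0],0],
    [[-2.65,2.8,0],[0,0,0],0],
    [[-2.65,2.8,0],[0,0,0],0],
    [[-2.65,2.8,0],[0,0,0],0],
    [[0,0,0],[0,0,-0.124],0],
    [[0,0,0],[0,0,-0.124],0],
  ],
)

```text
t: 4.32
position: [436.4, -232.4, 355.7]
tcp_rot: [0.962, 0.273, 0.0, 0.0]
contact_force: [0.2, 0.0, -0.0]
opening: 1.002
grip_force: 0.0
```

play_rows(
  rows=[
    [[0,0,0.8],[0,0,-0.124],0],
    [[0,0,0.8],[0,0,-0.124],0],
    [[0,0,0.8],[0,0,-0.124],0],
    [[0,0,0.8],[0,0,-0.124],0],
    [[0,0,0.8],[0,0,-0.124],0],
    [[0,0,0.8],[0,0,-0.124],0],
    [[0,0,0.8],[0,0,-0.124],0],
    [[0,0,0.8],[0,0,-0.124],0],
  ],
)

```text
t: 4.98
position: [437.6, -230.4, 291.3]
tcp_rot: [0.714, 0.7, 0.0, 0.0]
contact_force: [0.2, 0.1, -0.5]
opening: 0.996
grip_force: 0.0
```

play_rows(
  rows=[
    [[0,0,0.8],[0,0,-0.124],0],
    [[0,0,0.8],[0,0,-0.124],0],
    [[0,0,0.8],[0,0,-0.124],0],
    [[0,0,0.8],[0,0,-0.124],0],
    [[0,0,0.8],[0,0,-0.124],0],
    [[0,0,0.8],[0,0,-0.124],0],
    [[0,0,0.8],[0,0,-0.124],0],
    [[0,0,0.8],[0,0,-0.124],0],
  ],
)

```text
t: 5.65
position: [437.6, -230.4, 227.4]
tcp_rot: [0.295, 0.955, -0.0, 0.0]
contact_force: [-0.2, -0.2, -0.5]
opening: 0.997
grip_force: 0.0
```

play_rows(
  rows=[
    [[0,0,0],[0,0,-0.124],0],
    [[0,0,0],[0,0,0],0],
    [[0,0,0],[0,0,0],0],
  ],
)

```text
t: 5.9
position: [438.1, -230.7, 227.7]
tcp_rot: [0.24, 0.971, -0.0, 0.0]
contact_force: [-0.5, -0.8, 0.2]
opening: 0.994
grip_force: 0.0
```

```bash
python3 - <<'E'
from h import *
s,c,p,d=snap('wrist'); P=pts(c,d);np.savez('w2.npz',p=p,d=d,P=P,T=c['T'])
print(s['position'],s['q'],s['t']); print(R.from_quat(s['tcp_rot']).as_matrix().round(3))
h=cv2.cvtColor(p,cv2.COLOR_BGR2HSV); m=(h[...,0]>50)&(h[...,0]<90)&(h[...,1]>100)&(P[...,2]>3)&(np.hypot(P[...,0]-470,P[...,1]+248)<60)
for z in range(0,110,10):
    q=P[m&(P[...,2]>=z)&(P[...,2]<z+10)]
    if len(q): print(z,len(q),q.mean(0).round(1),q.min(0).round(1),q.max(0).round(1))
v,u=np.where(m); print(u.min(),u.max(),v.min(),v.max())
from scipy.optimize import least_squares
Q=P[m&(P[...,2]>8)&(P[...,2]<76)]
r=least_squares(lambda x:np.hypot(Q[:,0]-x[0],Q[:,1]-x[1])-13.5,[470,-248],loss='soft_l1'); print('centre',r.x,np.abs(r.fun).mean())
dk=(np.hypot(P[...,0]-r.x[0],P[...,1]-r.x[1])<16)&(P[...,2]>3)&(P[...,2]<85)&(p.max(-1)<45)
k,l,st,ce=cv2.connectedComponentsWithStats(dk.astype(np.uint8))
for i in range(1,k):
    q=P[l==i].mean(0); print(ce[i],st[i,4],q,'ang',np.degrees(np.arctan2(q[1]-r.x[1],q[0]-r.x[0])))
a,b=max(v.min()-20,0),max(u.min()-20,0); cv2.imwrite('pics/w2.png',np.clip(1.8*cv2.resize(p[a:v.max()+20,b:u.max()+20],None,fx=4,fy=4,interpolation=2)[:600,:800].astype(float),0,255).astype(np.uint8))
E
```

```text
[ 438.0754084  -230.68052205  227.74060032] [-4.87700897e-01  1.53517557e-01  1.90906969e+00 -1.87104271e-05
  1.07862507e+00 -1.57272761e+00] 5.9
[[-0.884  0.467  0.   ]
 [ 0.467  0.884 -0.   ]
 [-0.    -0.    -1.   ]]
40 1 [ 472.  -235.9   45.3] [ 472.  -235.9   45.3] [ 472.  -235.9   45.3]
70 4 [ 475.3 -239.9   79.4] [ 466.9 -247.1   78.6] [ 483.1 -236.1   79.7]
80 36 [ 475.2 -246.8   85.7] [ 460.4 -255.6   80.1] [ 482.3 -236.2   88.7]
90 12 [ 472.8 -248.8   99.3] [ 470.5 -255.9   98.1] [ 474.4 -241.    99.9]
100 160 [ 467.1 -247.8  103.7] [ 462.1 -257.3  100.2] [ 473.1 -239.3  105.6]
312 336 245 275
centre [ 469.78889421 -249.26092532] 3.4243717337290036e-06
[317.71428571 245.57142857] 7 [ 455.99837848 -246.99302031   72.63668173] ang 170.66107383896136
[323.   244.25] 4 [ 457.57646838 -242.19575739   71.26579753] ang 149.94963573806268
```

View pics/w2.png

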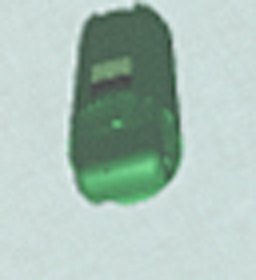

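The crop shows the window on the robot-facing side, at crop (110,75), which is image (319,244). I refine the centre and window angle with a looser mask.

```bash
python3 - <<'E'
from h import *
from scipy.optimize import least_squares
D=np.load('w2.npz');P=D['P'];p=D['p']
m=(P[...,2]>8)&(P[...,2]<76)&(np.hypot(P[...,0]-470,P[...,1]+248)<22); Q=P[m]
r=least_squares(lambda x:np.hypot(Q[:,0]-x[0],Q[:,1]-x[1])-13.5,[470,-248],loss='soft_l1'); c=r.x;print('centre',c,len(Q),np.abs(r.fun).mean())
ang=np.degrees(np.arctan2(P[...,1]-c[1],P[...,0]-c[0]))%360; rr=np.hypot(P[...,0]-c[0],P[...,1]-c[1])
for v in range(226,252): print(v,' '.join(f'{int(p[v,u].max()):3d}' for u in range(310,338)),'|',' '.join(f'{ang[v,u]:.0f}' if rr[v,u]<17 else '-' for u in range(312,332,2)),P[v,320].round(0)[2])
E
```

```text
centre [ 469.80910082 -249.30218888] 507 0.2518149163241334
226 123 123 122 123 122 123 124 125 125 126 129 122 119 120 122  94  62  76  82 100 123 125 123 123 123 123 122 123 | 201 194 187 178 167 156 144 136 125 116 0.0
227 121 123 123 124 126 120 125 130 116 105  99  87  84  82  87  70  53  53  51  65  92 120 126 122 123 122 123 123 | 202 197 190 175 165 155 146 136 126 114 9.0
228 121 122 123 126 116  89  95 101  79  61  53  51  53  53  53  55  55  56  57  53  55  83 119 124 124 122 124 123 | 206 201 193 175 164 155 146 136 125 114 14.0
229 120 123 125 115  84  54  56  54  54  54  56  56  56  57  57  58  57  58  56  56  56  48  94 122 125 123 124 123 | 210 199 185 175 164 155 146 136 126 114 17.0
230 120 124 119  86  54  54  56  54  56  58  58  59  59  58  58  56  60  58  58  58  56  54  65  97 121 125 123 123 | 214 198 184 174 164 155 146 136 126 115 21.0
231 121 125 107  67  51  56  56  58  58  58  57  57  59  58  57  58  59  58  58  57  60  55  53  61 114 125 123 123 | 219 197 185 174 164 155 146 135 125 115 25.0
232 123 127  96  58  54  57  59  57  59  57  58  58  57  58  59 
[... 2495 characters left out ...]
6 | 202 185 179 169 162 154 146 137 129 119 75.0
248  88  53  56  58  52  45  52  53  57  59  58  64  67  65  68  62  59  57  56  56  57  56  58  57  54  47 103 122 | 201 190 179 170 162 154 146 137 128 119 78.0
249  86  48  56  57  54  53  56  57  65  64  61  66  68  69  69  66  61  58  65  67  60  56  58  57  56  50  93 120 | 200 188 179 170 162 154 145 138 129 119 81.0
250  78  51  56  55  57  55  74  68  68  69  65  65  63  66  65  66  62  60  68  68  60  59  57  57  56  52  85 120 | 200 188 179 170 162 154 145 137 128 120 82.0
251  72  51  54  57  73  68  74  70  65  64  62  65  66  65  65  63  61  62  63  62  61  58  58  54  55  52  74 116 | 199 189 181 171 163 154 145 136 127 120 82.0
```

play_rows(
  rows=[
    [[0,0,0],[0,0,-0.117],0],
    [[0,0,0],[0,0,-0.117],0],
    [[-1.75,-0.5,2.0],[0,0,0],0],
    [[-1.75,-0.5,2.0],[0,0,0],0],
    [[0,0,3.5],[0,0,0],0],
    [[0,0,3],[0,0,0],0],
    [[0,0,2],[0,0,0],0],
    [[0,0,0],[0,0,0],0],
  ],
)

```text
t: 6.62
position: [467.7, -247.9, 98.9]
tcp_rot: [0.125, 0.992, 0.001, -0.003]
contact_force: [-0.4, 0.4, 0.8]
opening: 0.995
grip_force: 0.0
```

```bash
python3 - <<'E'
from h import *
from scipy.optimize import least_squares
s,c,p,d=snap('wrist'); P=pts(c,d); Rt=R.from_quat(s['tcp_rot']).as_matrix()
print(s['position'],s['q']); Q=(P-s['position'])@Rt
m=(P[...,2]>8)&(P[...,2]<76)&(np.hypot(P[...,0]-470,P[...,1]+249)<20); q=P[m]
r=least_squares(lambda x:np.hypot(q[:,0]-x[0],q[:,1]-x[1])-13.5,[470,-249],loss='soft_l1'); print('centre',r.x,len(q),np.abs(r.fun).mean())
w=np.array([r.x[0],r.x[1],43])-s['position']; print('to go tool mm',Rt.T@w, Rt[:,0])
cv2.imwrite('pics/w3.png',p)
E
```

```text
[ 467.7022631  -247.94243312   98.87663227] [-4.90298009e-01  3.79085164e-01  1.94313909e+00  1.10790102e-05
  8.25600654e-01 -1.80986825e+00]
centre [ 470.06675911 -249.25664978] 1444 0.2641783196138038
to go tool mm [-2.95515195 -0.76803683 55.8586899 ] [-0.96858985  0.24859014  0.00605305]
```

View pics/w3.png

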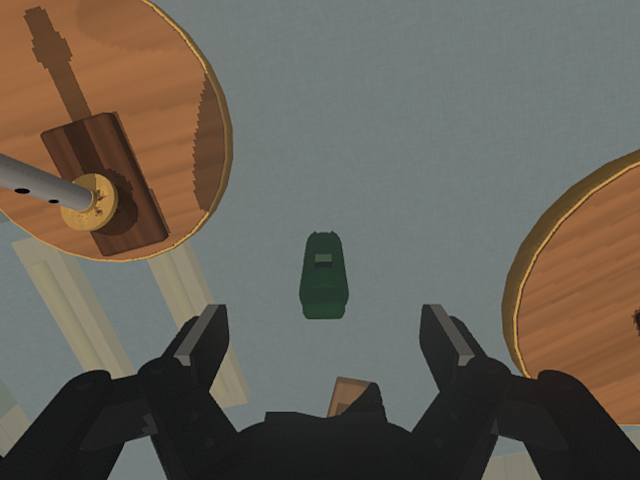

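The mouthpiece at (324,275) sits centred between the open fingers, with the window (324,258) facing the camera. I go down and grip.

play_rows(
  rows=[
    [[-0.3,-0.1,2.5],[0,0,0],0],
    [[0,0,2],[0,0,0],0],
    [[0,0,1.1],[0,0,0],0],
    [[0,0,0],[0,0,0],0],
    [[0,0,0],[0,0,0],120],
    [[0,0,0],[0,0,0],255],
    [[0,0,0],[0,0,0],255],
    [[0,0,0],[0,0,0],255],
  ],
  force=40,
)

```text
t: 7.33
position: [473.6, -251.4, 47.5]
tcp_rot: [0.124, 0.992, -0.0, 0.001]
contact_force: [-0.4, -0.2, 0.1]
opening: 0.453
grip_force: 0.0
```

play_rows(
  rows=[
    [[0,0,0],[0,0,0],255],
    [[0,0,0],[0,0,0],255],
    [[0,0,0],[0,0,0],255],
    [[0,0,0],[0,0,0],255],
  ],
)

```text
t: 7.67
position: [473.5, -251.2, 47.1]
tcp_rot: [0.124, 0.992, -0.0, 0.001]
contact_force: [-0.0, -0.3, 6.4]
opening: 0.302
grip_force: 38.9
```

play_rows(
  rows=[
    [[0,0,-1],[0,0,0],255],
    [[0,0,-2.5],[0,0,0],255],
    [[0,0,-4],[0,0,0],255],
    [[0,0,-4],[0,0,0],255],
    [[0,0,-4],[0,0,0],255],
    [[0,0,-4],[0,0,0],255],
    [[0,0,-4],[0,0,0],255],
    [[0,0,-3],[0,0,0],255],
  ],
)

```text
t: 8.33
position: [473.0, -251.1, 315.7]
tcp_rot: [0.124, 0.992, -0.001, 0.002]
contact_force: [0.7, -0.1, 0.0]
opening: 0.304
grip_force: 39.3
```

play_rows(
  rows=[
    [[0,0,-2],[0,0,0],255],
    [[0,0,0],[0,0,0],255],
    [[0,0,0],[0,0,0],255],
  ],
)

```text
t: 8.58
position: [473.0, -251.1, 332.8]
tcp_rot: [0.124, 0.992, -0.0, 0.001]
contact_force: [-0.2, 0.2, -1.6]
opening: 0.303
grip_force: 39.3
```

```bash
cat > hand.py <<'E'
from h import *
from scipy.optimize import least_squares
def hand(name):
    s,c,p,d=snap('wrist'); P=pts(c,d); Rt=R.from_quat(s['tcp_rot']).as_matrix(); Q=(P-s['position'])@Rt
    cv2.imwrite(f'pics/{name}.png',p); np.savez(name+'.npz',p=p,Q=Q,P=P)
    h=cv2.cvtColor(p,cv2.COLOR_BGR2HSV); g=(h[...,0]>50)&(h[...,0]<90)&(h[...,1]>70)&(np.hypot(Q[...,0],Q[...,1])<35)&(abs(Q[...,2])<100)
    q=Q[g]; b=q[(q[:,2]>2)&(q[:,2]<36)]
    f=lambda x:np.linalg.norm(np.cross(b-np.array([x[0],x[1],20]),np.array([x[2],x[3],1])/np.sqrt(1+x[2]**2+x[3]**2)),axis=1)-13.5
    r=least_squares(f,[3,0,0,0],loss='soft_l1',f_scale=.5)
    print('pos',s['position'],'n',len(b),'axis at z=20 (x,y), slopes',r.x.round(3),np.abs(r.fun).mean()); print('z range of green',q[:,2].min(),np.percentile(q[:,2],[1,99]),q[:,2].max())
    w=(np.hypot(Q[...,0]-r.x[0],Q[...,1]-r.x[1])<16)&(Q[...,2]>-50)&(Q[...,2]<60)
    return s,p,Q,g,r.x
E
python3 - <<'E'
from hand import *
s,p,Q,g,x=hand('w4'); v,u=np.where(g); print(u.min(),u.max(),v.min(),v.max(),s['q'],s['contact_force'],s['opening'])
cv2.imwrite('pics/c4.png',np.clip(1.8*cv2.resize(p[v.min()-15:v.max()+15,u.min()-20:u.max()+20],None,fx=5,fy=5,interpolation=2)[:600,:800].astype(float),0,255).astype(np.uint8)); print(v.min()-15,u.min()-20)
E
```

```text
pos [ 473.04428156 -251.08427942  332.75604873] n 835 axis at z=20 (x,y), slopes [3.514 0.1   0.005 0.012] 0.16151809469559777
z range of green -58.69499232526005 [-57.89166538  36.50165804] 45.88387763795028
290 358 246 388 [-4.90738401e-01  1.26060392e-01  1.70155724e+00 -5.30594617e-05
  1.31136548e+00 -1.81376749e+00] [-0.18606893  0.21349882 -1.56404597] 0.30311840209959523
231 270
```

View pics/c4.png

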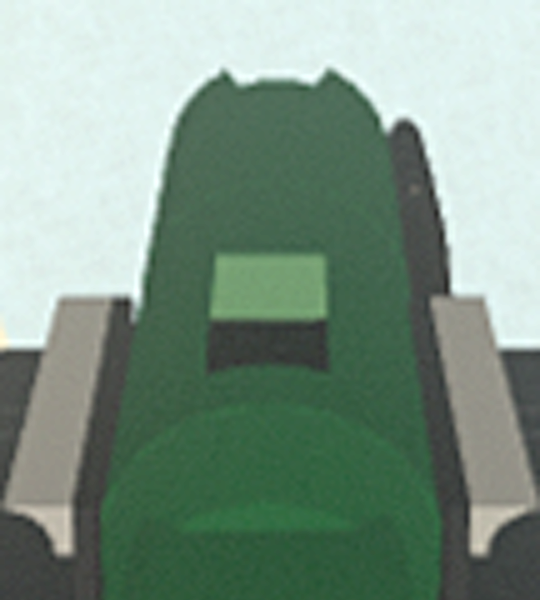

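The mouthpiece is held straight: notch at crop (278,75), window at (268,290), both in line with tool x. Next I compute the approach pose.

```bash
cat > goal.py <<'E'
from h import *
C=np.array([556.73,-16.99,170.]); a=np.array([-.477,-.1493,.8661]); a/=np.linalg.norm(a)
FT=C+56.5*a; TE=C+88.5*a
az=np.array([-a[0],-a[1],0]);az/=np.linalg.norm(az); X=az-a*(az@a);X/=np.linalg.norm(X); Y=np.cross(a,X)
def Rg(ang):
    t=np.radians(ang); x=np.cos(t)*X+np.sin(t)*Y; z=-a; return np.column_stack([x,np.cross(z,x),z])
OFF=np.array([3.5,.3,46.4])   # rim centre in tool
def state():
    s=arm.read_state(); return s,s['position'],R.from_quat(s['tcp_rot']).as_matrix()
E
python3 - <<'E'
from goal import *
s,p,Rn=state(); G=Rg(-31)
M,_=R.align_vectors([-a],[[0,0,-1]]); M=R.from_rotvec(np.cross([0,0,-1],-a)/np.linalg.norm(np.cross([0,0,-1],-a))*np.arccos(a[2])).as_matrix()
B=Rn.T@M.T@G; print('yaw',R.from_matrix(B).as_rotvec()); print('tilt in tool', R.from_matrix((M.T@G).T@G).as_rotvec())
for h in (15,32,52): 
    t=TE+(h)*a-G@OFF if h!=32 else TE-G@OFF
    print(h,'tcp',t,'world delta',t-p,'in goal tool',G.T@(t-p))
print('FT',FT,'TE',TE, s['t'])
E
```

```text
yaw [-1.29531798e-04 -4.02096733e-06  3.13146023e+00]
tilt in tool [2.69573564e-01 4.48645752e-01 7.26614255e-18]
15 tcp [482.2585004  -38.14110072 298.40941043] world delta [  9.8363543  212.63540233 -32.78356121] in goal tool [ -62.92372638 -195.5057508    64.83391195]
32 tcp [489.41368393 -35.90154327 285.41757718] world delta [ 16.99153783 214.87495977 -45.77539446] in goal tool [ -62.92372638 -195.5057508    79.83391195]
52 tcp [464.60904769 -43.66534242 330.45593243] world delta [ -7.81309841 207.11116063  -0.73703921] in goal tool [ -62.92372638 -195.5057508    27.83391195]
FT [529.77880869 -25.42566638 218.93590522] TE [514.51441716 -30.20338893 246.65181614] 8.6333
```

play_rows(
  rows=[
    [[0,0,0],[0,0,0.124],255],
    [[0,0,0],[0,0,0.124],255],
    [[0,0,0],[0,0,0.124],255],
    [[0,0,0],[0,0,0.124],255],
    [[0,0,0],[0,0,0.124],255],
    [[0,0,0],[0,0,0.124],255],
    [[0,0,0],[0,0,0.124],255],
    [[0,0,0],[0,0,0.124],255],
  ],
)

```text
t: 9.3
position: [471.9, -250.5, 329.2]
tcp_rot: [0.583, 0.812, -0.0, -0.002]
contact_force: [-0.3, 0.8, -0.2]
opening: 0.302
grip_force: 39.3
```

play_rows(
  rows=[
    [[0,0,0],[0,0,0.124],255],
    [[0,0,0],[0,0,0.124],255],
    [[0,0,0],[0,0,0.124],255],
    [[0,0,0],[0,0,0.124],255],
    [[0,0,0],[0,0,0.124],255],
    [[0,0,0],[0,0,0.124],255],
    [[0,0,0],[0,0,0.124],255],
    [[0,0,0],[0,0,0.124],255],
  ],
)

```text
t: 9.97
position: [471.9, -250.5, 329.2]
tcp_rot: [0.9, 0.437, -0.001, -0.002]
contact_force: [-0.2, -0.7, -0.6]
opening: 0.305
grip_force: 39.4
```

play_rows(
  rows=[
    [[0,0,0],[0,0,0.124],255],
    [[0,0,0],[0,0,0.124],255],
    [[0,0,0],[0,0,0.124],255],
    [[0,0,0],[0,0,0.124],255],
    [[0,0,0],[0,0,0.124],255],
    [[0,0,0],[0,0,0.124],255],
    [[0,0,0],[0,0,0.124],255],
    [[0,0,0],[0,0,0.124],255],
  ],
)

```text
t: 10.63
position: [471.9, -250.5, 329.2]
tcp_rot: [0.999, -0.044, -0.002, -0.001]
contact_force: [0.5, 0.3, -0.1]
opening: 0.302
grip_force: 39.4
```

play_rows(
  rows=[
    [[0,0,0],[0,0,0.124],255],
    [[0,0,0],[0,0,0.031],255],
    [[0,0,0],[0.0539,0.0897,0],255],
    [[0,0,0],[0.0539,0.0897,0],255],
    [[0,0,0],[0.0539,0.0897,0],255],
    [[0,0,0],[0.0539,0.0897,0],255],
    [[0,0,0],[0.054,0.09,0],255],
    [[0,0,0],[0,0,0],255],
  ],
)

```text
t: 11.3
position: [469.9, -250.1, 328.0]
tcp_rot: [0.959, -0.116, 0.236, -0.108]
contact_force: [-0.6, -0.6, 0.1]
opening: 0.308
grip_force: 39.5
```

play_rows(
  rows=[
    [[-1,-3.2,0.4],[0,0,0],255],
    [[-1,-3.2,0.4],[0,0,0],255],
    [[-1,-3.2,0.5],[0,0,0],255],
    [[-1,-3.2,0.5],[0,0,0],255],
    [[-1.1,-3.3,0.5],[0,0,0],255],
    [[-1.1,-3.3,0.5],[0,0,0],255],
    [[0,0,0],[0,0,0],255],
    [[0,0,0],[0,0,0],255],
  ],
)

```text
t: 11.97
position: [465.1, -43.1, 329.7]
tcp_rot: [0.96, -0.112, 0.235, -0.106]
contact_force: [1.0, -0.2, 0.1]
opening: 0.305
grip_force: 39.7
```

```bash
python3 - <<'E'
from goal import *
s,p,Rn=state(); G=Rg(-31); print(s['t'],s['q'],p)
print('rot left',R.from_matrix(Rn.T@G).as_rotvec()); t=TE+15*a-G@OFF; print('to h15',G.T@(t-p))
import hand; s,pic,Q,g,x=hand.hand('w5')
P=np.load('w5.npz')['P']
w=P-C; sa=w@a; r=np.linalg.norm(np.cross(w,a),axis=-1)
m=(r<14)&(sa>-80)&(sa<35); print(m.sum())
if m.sum()>100:
    import fit; print(fit.fit(P[m]))
m=(r<12)&(sa>35)&(sa<95); print('end s max', sa[m].max() if m.any() else None)
E
```

```text
11.9667 [-0.30834885 -0.22946122  2.14070365  0.39894401  0.83363968  1.28405809] [465.09645411 -43.12410378 329.71306597]
rot left [-0.00062347  0.00367481  0.00463003]
to h15 [ 0.04395694  0.40633438 36.04327903]
pos [465.09645411 -43.12410378 329.71306597] n 741 axis at z=20 (x,y), slopes [3.25  0.891 0.005 0.012] 0.16100958076916647
z range of green -58.76613777073499 [-58.14485934  35.44979491] 45.48194701737453
283
(array([557.13747063, -16.97442977, 170.        ]), array([-0.47766273, -0.14904933,  0.86580749]), np.float64(0.2167676680154548))
end s max 89.6519392298387
```

View pics/w5.png

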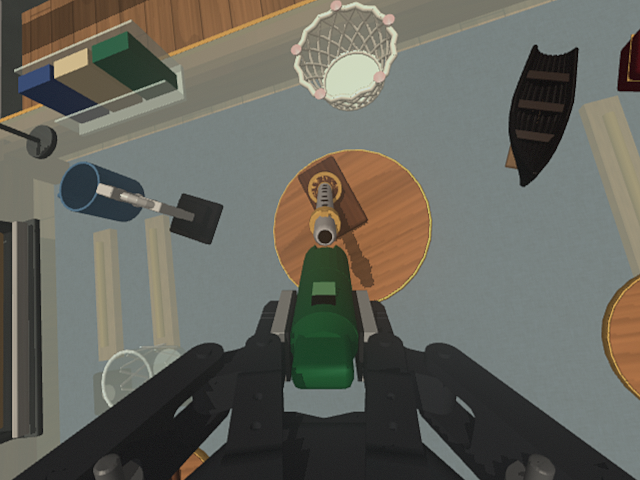

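The tube end (324,233), holes, window (322,292) and beak are all in line with the tool axis. I advance to the tube end, then go on slowly.

play_rows(
  rows=[
    [[0.05,0,1.5],[0,0,0],255],
    [[0,0,1.5],[0,0,0],255],
    [[0,0,1],[0,0,0],255],
    [[0,0,0.5],[0,0,0],255],
    [[0,0,0.4],[0,0,0],255],
    [[0,0,0.4],[0,0,0],255],
    [[0,0,0.3],[0,0,0],255],
    [[0,0,0],[0,0,0],255],
  ],
)

```text
t: 12.68
position: [492.6, -37.0, 281.9]
tcp_rot: [0.959, -0.115, 0.235, -0.107]
contact_force: [1.0, 5.7, -1.9]
opening: 0.308
grip_force: 39.6
```

play_rows(
  rows=[
    [[0,0,0.2],[0,0,0],255],
    [[0,0,0.2],[0,0,0],255],
    [[0,0,0.2],[0,0,0],255],
    [[0,0,0],[0,0,0],255],
  ],
)

```text
t: 13.02
position: [495.4, -36.0, 276.9]
tcp_rot: [0.959, -0.115, 0.236, -0.107]
contact_force: [0.2, 5.3, 0.8]
opening: 0.306
grip_force: 40.1
```

```bash
cat > st.py <<'E'
from goal import *
s,p,Rn=state(); G=Rg(-31)
print(s['t'],'F tool',(Rn.T@s['contact_force']).round(1),'M',(Rn.T@s['wrist_torque']).round(2),'rot left',R.from_matrix(Rn.T@G).as_rotvec().round(3),'to home mm',(G.T@(FT-G@OFF-p)).round(1),s['grip_force'])
E
python3 st.py
```

```text
13.0167 F tool [-0.9 -5.3  0.2] M [ 1.1  -0.67 -0.04] rot left [-0.001  0.001 -0.   ] to home mm [-1.6 -1.3 21.8] 40.13036906719208
```

The socket is on the tube, with a 5 N side load in −y. I ease that off and continue.

play_rows(
  rows=[
    [[-0.04,-0.1,0.2],[0,0,0],255],
    [[0,0,0.3],[0,0,0],255],
    [[0,0,0.3],[0,0,0],255],
    [[0,0,0.2],[0,0,0],255],
    [[0,0,0.1],[0,0,0],255],
    [[0,0,0],[0,0,0],255],
  ],
)

```text
t: 13.52
position: [500.8, -33.7, 267.2]
tcp_rot: [0.959, -0.114, 0.236, -0.106]
contact_force: [0.9, 1.2, -1.8]
opening: 0.3
grip_force: 40.0
```

```bash
python3 st.py
```

```text
13.5167 F tool [-0.3 -0.8  2.2] M [ 0.22 -0.3  -0.01] rot left [-0.  0.  0.] to home mm [-1.4 -0.7 10.5] 40.01750886440277
```

Side load is gone. The tongue top should come at about 6 mm to go.

play_rows(
  rows=[
    [[0,-0.02,0.2],[0,0,0],255],
    [[0,0,0.15],[0,0,0],255],
    [[0,0,0.1],[0,0,0],255],
    [[0,0,0.1],[0,0,0],255],
    [[0,0,0],[0,0,0],255],
  ],
)

```text
t: 13.93
position: [503.4, -32.8, 262.6]
tcp_rot: [0.959, -0.114, 0.236, -0.106]
contact_force: [-0.7, 0.4, -0.4]
opening: 0.304
grip_force: 40.0
```

```bash
python3 st.py
```

```text
13.9333 F tool [-0.9 -0.2  0.1] M [-0.13 -0.35  0.06] rot left [-0.  0.  0.] to home mm [-1.4 -0.5  5.1] 39.97248709201813
```

play_rows(
  rows=[
    [[0,0,0.1],[0,0,0],255],
    [[0,0,0.1],[0,0,0],255],
    [[0,0,0],[0,0,0],255],
  ],
)

```text
t: 14.18
position: [504.3, -32.4, 260.9]
tcp_rot: [0.959, -0.114, 0.236, -0.106]
contact_force: [-0.4, 0.4, 0.2]
opening: 0.303
grip_force: 40.0
```

```bash
python3 st.py
```

```text
14.1833 F tool [-0.4 -0.4 -0.3] M [-0.14 -0.27  0.01] rot left [-0. -0.  0.] to home mm [-1.4 -0.4  3.1] 40.00201106071472
```

play_rows(
  rows=[
    [[0,0,0.1],[0,0,0],255],
    [[0,0,0.1],[0,0,0],255],
    [[0,0,0],[0,0,0],255],
  ],
)

```text
t: 14.43
position: [505.3, -32.1, 259.2]
tcp_rot: [0.959, -0.114, 0.236, -0.106]
contact_force: [-0.3, 0.1, -1.1]
opening: 0.303
grip_force: 40.0
```

```bash
python3 st.py
```

```text
14.4333 F tool [-0.7  0.2  0.8] M [-0.14 -0.34  0.02] rot left [-0.  0.  0.] to home mm [-1.4 -0.4  1.1] 40.015422105789185
```

play_rows(
  rows=[
    [[0,0,0.07],[0,0,0],255],
    [[0,0,0.07],[0,0,0],255],
    [[0,0,0],[0,0,0],255],
  ],
)

```text
t: 14.68
position: [506.0, -31.9, 258.4]
tcp_rot: [0.959, -0.114, 0.236, -0.106]
contact_force: [-4.9, -1.3, 5.0]
opening: 0.304
grip_force: 40.9
```

```bash
python3 st.py
```

```text
14.6833 F tool [-1.8  0.8 -6.9] M [-0.16 -0.58 -0.  ] rot left [-0.    -0.     0.001] to home mm [-1.6 -0.4  0.1] 40.93801975250244
```

Contact at about 0 mm to go, so the rim has passed the tongue and sits on the ferrule. I press a little more and look.

play_rows(
  rows=[
    [[0,0,0.06],[0,0,0],255],
    [[0,0,0.04],[0,0,0],255],
    [[0,0,0],[0,0,0],255],
    [[0,0,0],[0,0,0],255],
  ],
)

```text
t: 15.02
position: [506.4, -31.9, 258.4]
tcp_rot: [0.959, -0.114, 0.237, -0.106]
contact_force: [-15.6, -3.6, 16.3]
opening: 0.304
grip_force: 42.7
```

```bash
python3 st.py; python3 - <<'E'
from h import *
s,c,p,d=snap('wrist'); s2,c2,q,d2=snap('scene')
cv2.imwrite('pics/c6.png',np.hstack([cv2.resize(p[170:290,264:384],(400,400),interpolation=2),cv2.resize(q[215:295,260:340],(400,400),interpolation=2)]))
E
```

```text
15.0167 F tool [ -5.5   1.9 -22.1] M [-0.37 -1.14 -0.01] rot left [-0.    -0.001  0.001] to home mm [-2.  -0.3 -0.1] 42.65732288360596
```

View pics/c6.png

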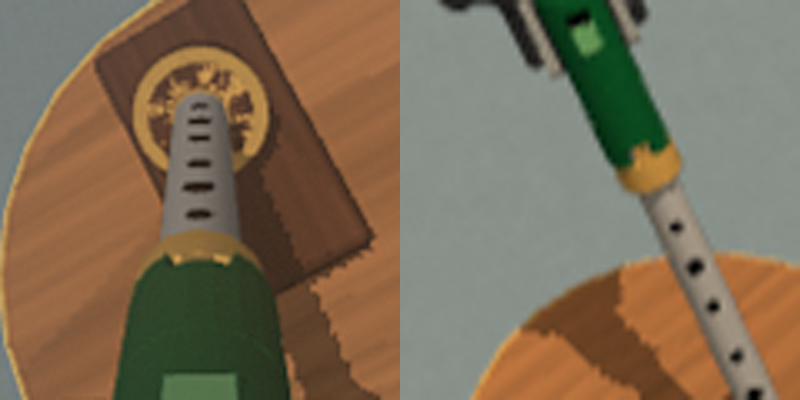

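The notch sits over the brass tongue (right panel (640,150), left panel (200,258)), the rim is flush on the ferrule, and the window lines up with the holes. I ease the press, let go and back off along the axis.

play_rows(
  rows=[
    [[0,0,-0.05],[0,0,0],255],
    [[0,0,-0.03],[0,0,0],255],
    [[0,0,0],[0,0,0],150],
    [[0,0,0],[0,0,0],0],
    [[0,0,0],[0,0,0],0],
    [[0,0,0],[0,0,0],0],
    [[0,0,0],[0,0,0],0],
    [[0,0,0],[0,0,0],0],
  ],
)

```text
t: 15.78
position: [506.1, -31.8, 257.9]
tcp_rot: [0.959, -0.114, 0.236, -0.106]
contact_force: [-0.9, -0.6, 0.5]
opening: 0.997
grip_force: 0.0
```

play_rows(
  rows=[
    [[0,0,0],[0,0,0],0],
    [[0,0,-1],[0,0,0],0],
    [[0,0,-2],[0,0,0],0],
    [[0,0,-3],[0,0,0],0],
    [[0,0,-3],[0,0,0],0],
    [[0,0,-3],[0,0,0],0],
    [[0,0,0],[0,0,0],0],
    [[0,0,0],[0,0,0],0],
  ],
)

```text
t: 16.45
position: [448.8, -50.5, 364.2]
tcp_rot: [0.959, -0.114, 0.238, -0.105]
contact_force: [0.2, 0.2, -0.8]
opening: 0.999
grip_force: 0.0
```

```bash
python3 st.py; python3 - <<'E'
from h import *
s,c,p,d=snap('wrist'); s2,c2,q,d2=snap('scene')
cv2.imwrite('pics/c7.png',np.hstack([cv2.resize(p,(400,300)),cv2.resize(q[195:315,240:400],(400,300),interpolation=2)]))
E
```

```text
16.45 F tool [-0.2 -0.   0.8] M [-0.08 -0.23 -0.01] rot left [ 0.001 -0.004  0.001] to home mm [ -2.7  -0.5 121.8] 0.0
```

View pics/c7.png

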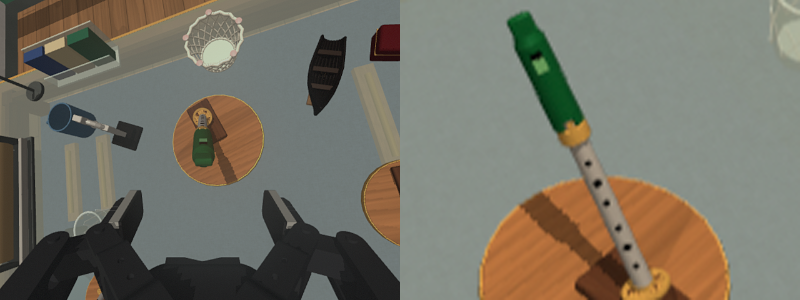

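The mouthpiece is seated (right panel (550,80)), rim on the ferrule (575,135) and window in line with the holes. The hand is clear and nothing else has moved.

```bash
python3 -c "
from cell import arm; print(arm.hand_in())"
```

```text
the job is handed in; nothing more can be done
None
```

The mouthpiece is pressed fully home on the ferrule with its notch over the brass tongue and its window in line with the finger holes. I let go and handed the job in at about 16.5 s; the notch dropped over the tongue without any turning, and nothing else appeared disturbed in the last views.

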